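Show the compound tin to the reader and hold the polisher's dead-man paddle

ROBOT

A 7-joint arm with a two-finger parallel gripper is mounted at the origin on the work surface. World frame = base frame: x ahead of the robot, y to its left, z up, the work surface at z = 0. Lengths are in mm, angles in rad, forces in N, time in s.
With the tool pointing down it reaches from about 400 to 875 mm from the base axis. Payload 6.5 kg.
Tool frame: the origin (TCP) lies midway between the tips of the shut fingers; the grasp point (between the pads) lies 19 mm behind it (grip_point_offset is the distance from the TCP to the grasp point, in mm); z points along the fingers, y is the line along which they close (so a half turn about z gives the same grasp; the last joint's range is limited). The gripper opens to 88 mm and grips with 3 to 60 N. Pads are 18 mm wide; open, the fingers measure 123 mm over their backs; the gripper's body (75 mm by 187 mm) begins 45 mm behind the grasp point.
Start: joints at [1.228, 0.536, -0.004, 1.538, 0.003, 1.067, -0.071], TCP at [177.626, -625.251, 205.916] pointing down, gripper open.
Joint ranges: [-2.7, 2.7], [-0.37, 2.16], [-1.27, 1.26], [0.24, 2.4], [-1.31, 4.45], [0.19, 1.91], [-2.76, 2.76]. Speed limits (rad/s): [2.39, 2.39, 3.14, 3.14, 3.14, 3.14, 3.14].

INTERFACE

Orientations are given as [roll, pitch, yaw] about the fixed x, y, z axes, in that order (R = Rz(yaw) Ry(pitch) Rx(roll)).
In Python, from cell import * gives the robot as it stands. The module is installed in compiled form; this text tells all that it offers.
- The arm moves only by the tool arm_command, never from a script. Its argument "deltas" is a list of rows, each a list of 2 entries, a list of its own where there are three numbers: the shift along the tool's x, y, z in units of 40 mm (1.0 is 40 mm), then the turn about the tool's z in units of 5 degrees (1.0 is 5 degrees). In form: [[[x, y, z], roll], ...]. A call has 1 to 20 rows; each row shifts and turns the commanded pose from where the row before left it, along the tool's axes as they then stand; what a row does not reach is not made up. A row lasts 1/12 s, in which the tool goes at most 41.7 mm and 7.16 degrees, less where a joint would pass 70% of its speed; a pose out of reach is approached as far as the arm can. A call is refused whole if a number of a shift passes 1 or a number of a turn 1, either way. A call with a gripper value outside its range is refused whole. "hand" is the opening, from -1 (shut) to 1 (fully open), set as the call begins (left out, the last holds). The fingers move at their own pace and stop on an object; "force" is the grip in N (left out, the last holds). Time passes only in rows, so rows that do not move let the fingers close. It gives the time, the measured TCP pose, the force, the opening and the grip force at its end, in the units of the state.
- get_state(): the state, without advancing time (a new reading comes with each control period).
- snapshot(name): name is "scene" or "top"; returns the picture (420x560x3 uint8, red, green, blue); there is no depth.
- get_calibration(name): a dict with "fovy" (degrees; the focal length in pixels is half the picture's height over the tangent of half this angle, whatever the lens; pixels are square), "cx", "cy" (the principal point, pixels), "world_from_camera" (4x4, takes a point from camera to world coordinates). Camera axes: x right, y down, z forward; pixel columns grow to the right and rows downward; lengths in mm; the calibration is good to about 2 mm. A picture is of the moment at which its call begins. get_calibration takes no time and is no camera call.
- hand_in(): hands the job in; it is judged then, once.
Trained networks look in the newest picture that a camera, given by its name, has taken for a name from the list of things; names that differ only in an ending like _2 or _b are one class to them, and where a whole thing is asked for, a point or a joint stands for the part that bears it (a point fixed in the world has none). Each returns a list of dicts, best first, with "p" (0 to 1); they miss things now and then, are a little off and sometimes report something else, mostly with a low value. They report only what shows in the picture. A call takes as long as a camera call.
- outline_of(camera, query): "pixels" (420x560 bool, what is visible of it) and "at" ([column, row] in pixels, amid what is visible of it).
- pinpoint(camera, query): "at" ([column, row] in pixels: a listed point, or the origin of a listed thing).
The state is a dict: "time_s": time; "qpos": joint angles; "joint_velocities": joint speeds; "joint_efforts": joint torques, N m; "position": TCP position; "ee_rot": TCP orientation; "ft_force": force on the tool from outside, world axes, zero at the start; "wrist_torque": the same for the moment, N m; "opening": finger opening in mm; "finger_force": force on a finger pad.
Only numpy, scipy, OpenCV 4.12 (cv2) and the standard library are available. Lean on these libraries where they do the work, as an engineer would, in place of code of your own. Each camera call takes 0.05 s, during which the arm holds its last target. There are 200 camera calls.

TASK

Get the polisher running with its compound logged: turn the small tin standing on the reader's foot plate, on its spot, until its barcode label squarely faces the reader block. Then press the dead-man paddle of the polisher's control box halfway down, so that it lies level and its pad is flush with the top of the steel gauge stud beside it, and finish while still holding it there with the fingers: do not let go, and never push it down to its bottom stop, which trips the machine. Leave the tin upright and everything else on the bench where it is.

Things in the scene. Friction and masses are not known exactly. Their poses are not given: they have to be found in the camera images.
- reader: Fixed: dark steel foot plate 190 x 90 x 4 mm with a grey plastic block (55 x 90 mm, top 104 mm above the bench) on its far end; left or right of the control box. Origin: on the bench under the centre of the tin's round spot (black disc, 62 mm, flush with the plate). x points from the spot to the block, whose window face is 90 mm away; z up.
- tin: Loose closed aluminium tin, 52 mm diameter, 85 mm high, about 0.25 kg, upright on the spot (underside 4 mm above the bench). A white label with black bars covers some 90 degrees of its side; a black bar on the lid runs from the centre towards the label. Origin: centre of its underside; x points out through the label's middle (same way as the reader's x when facing it), z up.
- tin_mark (a point): Middle of the tin's label, on its surface, 26 mm from the tin's axis and 38 mm above its underside.
- control: Fixed blue housing 160 (x) x 110 (y) x 45 mm high, with two cheek plates (tops at 99 mm) for the paddle's hinge. Origin: on the bench under its centre; x runs from pad end to hinge end, z up. Hinge axis at x = 60, z = 85 mm, parallel to y. Steel gauge stud (12 mm) at x = -45, y = 42 mm, top at 95 mm: the height of the pad's top when halfway. Includes the paddle.
- paddle_hinge (a point): Centre of the paddle's hinge axis.
- paddle_pad (a point): Centre of the top face of the paddle's round rubber pad (48 mm diameter), where to press; it is 105 mm from the hinge, at the free end of a flat steel paddle 36 mm wide. Its top is 116 mm above the bench when released, 95 mm when halfway, 74 mm at the bottom stop.
- paddle (a joint): Angle of the dead-man paddle, rad: 0 released (sloping up 0.2 rad towards the pad), 0.2 halfway (level), 0.4 at the bottom stop. A spring returns it: pressing down on the pad takes about 4 N to start, 8 N halfway and 11 N at the bottom.
- small_wheel: Bystander: grey felt wheel with tan faces, lying flat, 64 mm diameter, 16 mm thick. Origin: centre of its underside.
- big_wheel: Bystander: cork-coloured wheel lying flat, 80 mm diameter, 20 mm thick. Origin: centre of its underside.
- sleeve: Bystander: reddish sanding sleeve standing on end, 32 mm diameter, 36 mm high. Origin: centre of its underside.
- jar: Bystander: amber glass jar with steel cap, 68 mm diameter, 70 mm high. Origin: centre of its underside.
- wrench: Bystander: steel wrench lying flat. Origin: under its middle.

How it is judged (in metres and radians):
On the way, in this order (a step that is already met when the one before it is completed fails the run):
1. the tin's label faces the reader, tin upright on its spot (horizontal distance between tin and reader below 0.022 m and angle between the x axis of tin and the x axis of reader, either way round below 0.3 rad and x of tin_mark in the frame of reader above 0.003 m and angle between tin's own z axis and vertical below 0.08 rad), for 0.2 s.
2. the paddle is held halfway down by the fingers (value of joint paddle between 0.14 and 0.26 rad and contact force between the fingers and control above 4 N), for 0.5 s.
At the end, for the whole second after the job is handed in: Finishes holding: fingers press the paddle with over 4 N and keep it still at 0.14 to 0.26 rad (halfway is 0.2); the tin stands upright and still within 22 mm of the spot's centre, its label facing the block within 0.30 rad; bystanders within 30 mm of their starts (all of step 1 and all of step 2 and velocity of joint paddle between -0.05 and 0.05 rad/s and linear speed of tin below 0.02 m/s and distance of each of small_wheel, big_wheel, sleeve, jar, wrench from where it was at the start of the episode below 0.03 m); the arm keeps its last pose, push and grip.
It fails at once if the paddle is pushed to its bottom stop (above 0.36 rad) (value of joint paddle above 0.36 rad).
It fails at once if the tin is tipped (angle between tin's own z axis and vertical above 0.35 rad).
It fails at once if a bystander is moved more than 30 mm (distance of any of small_wheel, big_wheel, sleeve, jar, wrench from where it was at the start of the episode above 0.03 m).
It also fails if it takes over 69 s, if anything falls off the work surface, if the arm or the gripper's body presses on something with over 40 N, if the wrist force passes 120 N, or if a joint passes its speed limit or range.

## Working session

There is one attempt and no reset: what is moved stays moved. The work goes in short steps, Python scripts to look and compute and a tool call to move; the robot and the scene stay as the last step left them, time stands still between calls to the robot, and variables do not carry over. Pictures are saved under pics/ and viewed, at most 10 in all, crops included, and the job is handed in when it is done.

Besides the shell and the picture viewer there is one more tool, called after "Request:" in YAML: its name, and indented under it one key for each argument. arm_command: Moves the arm, as the interface text tells. Its arguments: {"type":"object","properties":{"deltas":{"type":"array","items":{"type":"array"}},"hand":{"type":"number"},"force":{"type":"number"}},"required":["deltas"]}

```bash
mkdir -p pics; cat > h.py <<'E'
from cell import *
import numpy as np, cv2
def ray(cam,uv):
    c=get_calibration(cam);T=np.array(c["world_from_camera"]);f=210/np.tan(np.radians(c["fovy"]/2))
    d=T[:3,:3]@np.array([(uv[0]-c["cx"])/f,(uv[1]-c["cy"])/f,1]);return T[:3,3],d
def atz(cam,uv,z):
    o,d=ray(cam,uv);return o+d*(z-o[2])/d[2]
def save(cam,name):
    im=snapshot(cam);cv2.imwrite(f"pics/{name}.png",im[:,:,::-1]);return im
E
python3 - <<'E'
from h import *
a=save("scene","s0");b=save("top","t0")
cv2.imwrite("pics/both0.png",cv2.resize(np.vstack([a,b])[:,:,::-1],None,fx=.71,fy=.71))
Z=dict(tin=4,tin_mark=42,reader=4,control=0,paddle_hinge=85,paddle_pad=116,small_wheel=0,big_wheel=0,sleeve=0,jar=0,wrench=0)
for c in("scene","top"):
  print(c,np.round(np.array(get_calibration(c)["world_from_camera"])[:3,3]))
  for q,z in Z.items():
    r=pinpoint(c,q)
    print(q,[(round(x["p"],2),np.round(x["at"]).tolist(),np.round(atz(c,x["at"],z)).tolist()) for x in r[:2]])
s=get_state();print(s)
E
```

```text
scene [1556. -438. 1075.]
tin [(0.85, [320.0, 208.0], [539.0, 184.0, 4.0])]
tin_mark [(0.84, [314.0, 200.0], [529.0, 163.0, 42.0])]
reader [(0.58, [323.0, 213.0], [565.0, 181.0, 4.0])]
control [(0.67, [206.0, 233.0], [488.0, -202.0, 0.0])]
paddle_hinge [(0.82, [211.0, 226.0], [548.0, -199.0, 85.0])]
paddle_pad [(0.78, [199.0, 195.0], [433.0, -194.0, 116.0])]
small_wheel [(0.46, [245.0, 203.0], [403.0, -35.0, 0.0]), (0.24, [208.0, 232.0], [485.0, -195.0, 0.0])]
big_wheel [(0.93, [296.0, 263.0], [720.0, 4.0, 0.0]), (0.47, [396.0, 182.0], [522.0, 506.0, 0.0])]
sleeve []
jar [(0.75, [393.0, 180.0], [511.0, 498.0, 0.0]), (0.47, [298.0, 262.0], [720.0, 10.0, 0.0])]
wrench [(0.61, [126.0, 286.0], [597.0, -475.0, 0.0])]
top [ 308.    9. 1484.]
tin [(0.69, [237.0, 219.0], [570.0, 169.0, 4.0])]
tin_mark [(0.72, [242.0, 226.0], [539.0, 148.0, 42.0]), (0.25, [296.0, 268.0], [404.0, -25.0, 42.0])]
reader [(0.98, [239.0, 218.0], [571.0, 162.0, 4.0])]
control [(0.55, [346.0, 245.0], [481.0, -190.0, 0.0])]
paddle_hinge [(0.7, [354.0, 219.0], [553.0, -205.0, 85.0])]
paddle_pad [(0.97, [350.0, 249.0],
[... 404 characters left out ...]
qpos': array([ 1.22780517,  0.53641807, -0.00440124,  1.53787393,  0.00259942,
        1.06729522, -0.0712125 ]), 'joint_velocities': array([ 0.00069794,  0.00015627,  0.00074047,  0.00025034, -0.00041001,
       -0.00091647, -0.00032531]), 'joint_efforts': array([-3.07779501e-04, -5.70905507e+01,  9.90198031e-01, -2.51922208e+01,
       -5.61369653e-02,  1.06797880e-02, -1.23565550e-05]), 'position': array([ 177.62890415, -625.26509911,  205.91434042]), 'ee_rot': array([3.14157965e+00, 2.66892036e-05, 2.76815914e-01]), 'ft_force': array([ 0.28506605,  0.06262531, -0.33518525]), 'wrist_torque': array([ 0.02125271,  0.02539619, -0.03896304]), 'finger_force': 0.0, 'opening': 88.05570583621696}
```

View pics/both0.png

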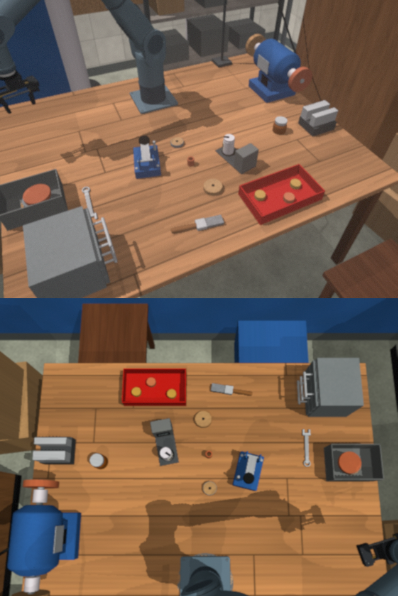

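```bash
python3 - <<'E'
from h import *
a=cv2.imread("pics/s0.png");b=cv2.imread("pics/t0.png")
f=lambda im,x,y,w,h,s:cv2.resize(im[y:y+h,x:x+w],None,fx=s,fy=s,interpolation=cv2.INTER_CUBIC)
A=np.hstack([f(a,295,175,80,60,5),f(a,170,175,80,60,5)]);B=np.hstack([f(b,205,170,80,60,5),f(b,310,200,80,60,5)])
cv2.imwrite("pics/crop0.png",np.vstack([A,B]))
# outlines
for q,z in(("reader",0),("control",0),("tin",89),("paddle_pad",0)):
  r=outline_of("top",q)
  if r:
    m=r[0]["pixels"].astype(np.uint8);print(q,r[0]["p"],r[0]["at"],m.sum(),cv2.minAreaRect(np.argwhere(m)[:,::-1].astype(np.float32)))
E
```

```text
reader 0.95 [234.9, 194.5] 1581 ((232.32354736328125, 202.2941436767578), (65.72715759277344, 30.55948829650879), 75.96376037597656)
control 0.67 [349.2, 242.7] 1832 ((349.6807861328125, 243.0841827392578), (36.515411376953125, 52.503089904785156), 12.87500286102295)
tin 0.78 [233.6, 217.6] 287 ((234.5, 219.5), (19.0, 17.0), 90.0)
paddle_pad 0.91 [350.5, 241.1] 491 ((353.32354736328125, 242.2058868408203), (15.279744148254395, 39.04823303222656), 14.03624439239502)
```

View pics/crop0.png

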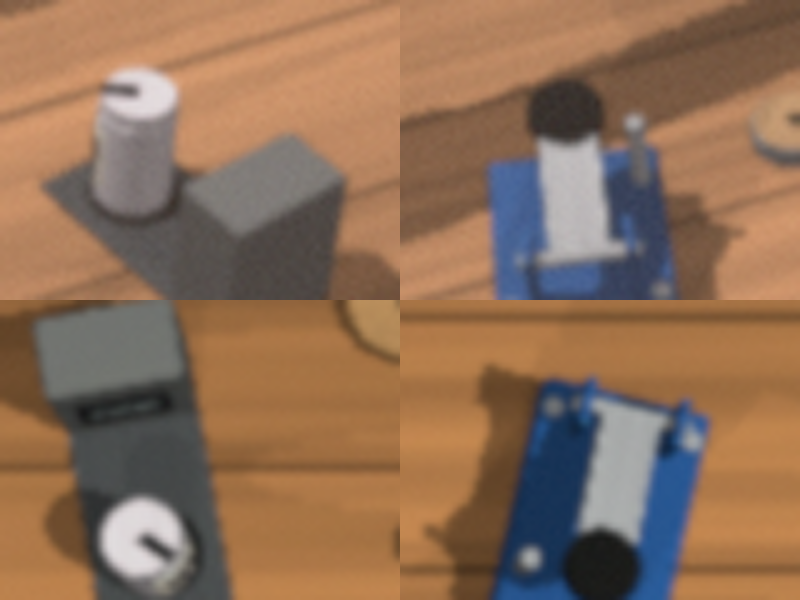

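```bash
python3 - <<'E'
from h import *
def cen(im,x,y,w,h,f):
    m=np.zeros(im.shape[:2],np.uint8);m[y:y+h,x:x+w]=f(im[y:y+h,x:x+w].astype(int))
    n,l,s,c=cv2.connectedComponentsWithStats(m);i=1+s[1:,4].argmax();return c[i],s[i].tolist()
b=cv2.imread("pics/t0.png");a=cv2.imread("pics/s0.png")
dark=lambda p:p.max(2)<60
lid=lambda p:p.min(2)>185
for nm,im,cam,x,y,w,h,f,z in(("pad","b","top",335,235,30,30,dark,116),("pad","a","scene",185,180,25,30,dark,112),("lid","b","top",220,205,30,30,lid,89),("lid","a","scene",312,185,25,20,lid,89)):
    c,s=cen(eval(im),x,y,w,h,f);print(nm,cam,c,s,atz(cam,c,z).round(1))
print("stud",atz("top",[310+(530-400+.5)/5-.5,200+(560-300+.5)/5-.5],95), atz("scene",[170+46.6,175+24.5],95))
# lid circle manual & bar
C=atz("top",[233.2,217.2],89);E=atz("top",[205+180/5-.4,170+260/5-.4],89);print(C,E,np.degrees(np.arctan2(*(E-C)[1::-1])))
# label centroid / plate edges
P=[atz("top",[205+u/5-.4,170+(v-300)/5-.4],4) for u,v in((73,440),(96,590),(196,440),(230,595))]
print(np.round(P),[np.degrees(np.arctan2(*(p-q)[1::-1])) for p,q in((P[0],P[1]),(P[2],P[3]))])
B=[atz("top",[205+u/5-.4,170+(v-300)/5-.4],104) for u,v in((37,322),(160,303),(55,398),(187,372))]
print(np.round(B))
H=atz("top",[310+(630-400)/5,200+(405-300)/5],88);print("hinge",H)
E
```

```text
pad top [349.52352941 253.17058824] [342, 246, 16, 15, 170] [ 443.7 -185.2  116. ]
pad scene [202.90721649 196.95876289] [197, 192, 13, 10, 97] [ 443.2 -185.8  112. ]
lid top [232.         216.79389313] [226, 210, 15, 15, 131] [561.1 177.   89. ]
lid scene [323.60526316 193.46052632] [316, 189, 14, 9, 76] [561.2 178.4  89. ]
stud [ 450.64638271 -145.34516489   95.        ] [ 453.14649041 -146.0965919    95.        ]
[559.77253887 173.17935733  89.        ] [545.74023496 149.70476379  89.        ] -120.86952908334426
[[642. 232.   4.]
 [540. 214.   4.]
 [642. 149.   4.]
 [537. 125.   4.]] [np.float64(9.982257204269455), np.float64(12.968872612638531)]
[[696. 241. 104.]
 [708. 164. 104.]
 [647. 229. 104.]
 [663. 146. 104.]]
hinge [ 547.47726465 -212.22319332   88.        ]
```

Request:
arm_command:
  deltas:
    - [[0.666,-0.501,0],0]
    - [[0.666,-0.501,0],0]
    - [[0.666,-0.501,0],0]
    - [[0.666,-0.501,0],0]
    - [[0.666,-0.501,0],0]
    - [[0.666,-0.501,0],0]
    - [[0.666,-0.501,0],0]
    - [[0.666,-0.501,0],0]
    - [[0.666,-0.501,0],0]
    - [[0.666,-0.501,0],0]
    - [[0.666,-0.501,0],0]
    - [[0.666,-0.501,0],0]
    - [[0.666,-0.501,0],0]
    - [[0.666,-0.501,0],0]
    - [[0.666,-0.501,0],0]
    - [[0.666,-0.501,0],0]
  hand: 1

```text
time_s: 2.73
position: [500.8, -199.0, 206.1]
ee_rot: [3.141, -0.0, 0.277]
ft_force: [0.6, -0.1, -0.3]
opening: 88.5
finger_force: 0.0
```

Request:
arm_command:
  deltas:
    - [[0.334,-0.717,0],0]
    - [[0.334,-0.717,0],0]
    - [[0.334,-0.717,0],0]
    - [[0.334,-0.717,0],0]
    - [[0.334,-0.717,0],0]
    - [[0.334,-0.717,0],0]
    - [[0.334,-0.717,0],0]
    - [[0.334,-0.717,0],0]
    - [[0.334,-0.717,0],0]
    - [[0.334,-0.717,0],0]
    - [[0.334,-0.717,0],0]
    - [[0.334,-0.717,0],0]
    - [[0,0,0],-0.95]
    - [[0,0,0],-0.95]
    - [[0,0,0],-0.95]
    - [[0,0,0],-0.95]
    - [[0,0,0],-0.92]
    - [[0,0,0],0]
    - [[0,0,0],0]

```text
time_s: 4.32
position: [560.2, 174.4, 205.9]
ee_rot: [-3.141, -0.0, 0.686]
ft_force: [0.4, 0.5, -0.5]
opening: 87.9
finger_force: 0.0
```

```bash
python3 - <<'E'
from h import *
s=get_state();print(s["time_s"],s["qpos"].round(3),s["position"].round(1),s["ee_rot"].round(3))
b=save("top","t1");a=save("scene","s1")
f=lambda im,x,y,w,h,k:cv2.resize(im[y:y+h,x:x+w,::-1],None,fx=k,fy=k,interpolation=cv2.INTER_CUBIC)
cv2.imwrite("pics/c1.png",np.hstack([f(a,285,130,100,110,4),f(b,190,160,100,110,4)]))
E
```

```text
4.3167 [-0.067  0.463 -0.417  1.693  0.212  1.031 -1.44 ] [560.2 174.4 205.9] [-3.141 -0.     0.686]
```

View pics/c1.png

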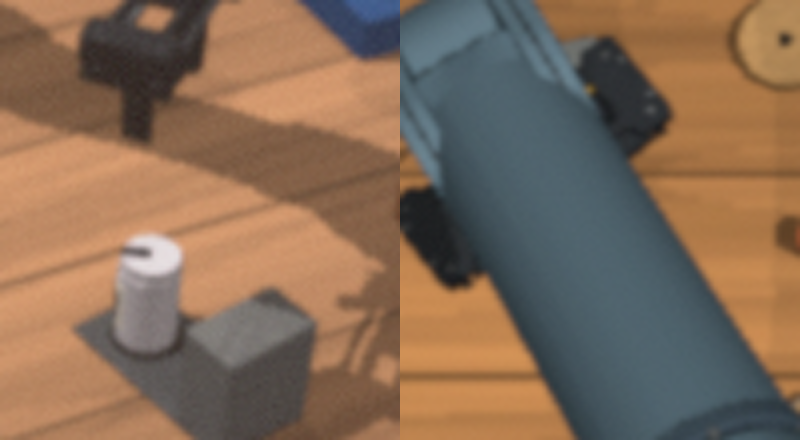

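Request:
arm_command:
  deltas:
    - [[0,0,0.48],0]
    - [[0,0,0.48],0]
    - [[0,0,0.48],0]
    - [[0,0,0.48],0]
    - [[0,0,0.48],0]
    - [[0,0,0.48],0]
    - [[0,0,0.48],0]
    - [[0,0,0.48],0]
    - [[0,0,0],0]
    - [[0,0,0],0]

```text
time_s: 5.25
position: [559.5, 174.4, 51.9]
ee_rot: [-3.141, 0.002, 0.688]
ft_force: [0.2, 0.3, 0.7]
opening: 88.6
finger_force: 0.0
```

Request:
arm_command:
  deltas:
    - [[0,0,0],0]
    - [[0,0,0],0]
    - [[0,0,0],0]
    - [[0,0,0],0]
    - [[0,0,0],0]
    - [[0,0,0],0]
    - [[0,0,0],0]
    - [[0,0,0],0]
    - [[0,0,0],0]
    - [[0,0,0],0]
    - [[0,0,0],0]
    - [[0,0,0],0]
  hand: -1
  force: 12

```text
time_s: 6.25
position: [560.3, 174.8, 52.5]
ee_rot: [-3.142, -0.0, 0.689]
ft_force: [-0.8, 0.9, 3.9]
opening: 47.1
finger_force: 12.0
```

```bash
python3 - <<'E'
from h import *
a=save("scene","s2")
f=lambda im,x,y,w,h,k:cv2.resize(im[y:y+h,x:x+w,::-1],None,fx=k,fy=k,interpolation=cv2.INTER_CUBIC)
cv2.imwrite("pics/c2.png",f(a,275,140,100,80,7))
s=get_state();print(s["opening"],s["wrist_torque"],s["ft_force"])
E
```

```text
47.4814600862268 [-0.01860085  0.11045372 -0.0210115 ] [-0.69381287  1.10917705  4.25436085]
```

View pics/c2.png

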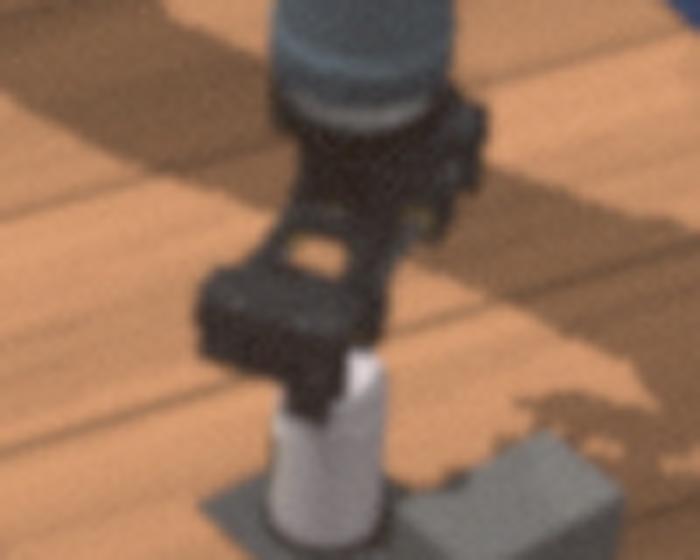

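Request:
arm_command:
  deltas:
    - [[0,0,-0.02],0]
    - [[0,0,0],-0.5]
    - [[0,0,0],-0.95]
    - [[0,0,0],-0.95]
    - [[0,0,0],-0.95]
    - [[0,0,0],-0.95]
    - [[0,0,0],-0.95]
    - [[0,0,0],-0.95]
    - [[0,0,0],-0.95]
    - [[0,0,0],-0.95]
    - [[0,0,0],-0.95]
    - [[0,0,0],-0.95]
    - [[0,0,0],-0.95]
    - [[0,0,0],-0.95]
    - [[0,0,0],-0.95]
    - [[0,0,0],-0.95]
    - [[0,0,0],-0.5]
    - [[0,0,0],0]

```text
time_s: 7.8
position: [560.4, 173.8, 52.6]
ee_rot: [-3.141, 0.0, 1.937]
ft_force: [0.4, -0.5, -1.2]
opening: 47.0
finger_force: 12.0
```

Request:
arm_command:
  deltas:
    - [[0,0,0],-0.6]
    - [[0,0,0],-0.95]
    - [[0,0,0],-0.95]
    - [[0,0,0],-0.95]
    - [[0,0,0],-0.95]
    - [[0,0,0],-0.95]
    - [[0,0,0],-0.95]
    - [[0,0,0],-0.95]
    - [[0,0,0],-0.95]
    - [[0,0,0],-0.95]
    - [[0,0,0],-0.95]
    - [[0,0,0],-0.95]
    - [[0,0,0],-0.95]
    - [[0,0,0],-0.6]
    - [[0,0,0],0]
    - [[0,0,0],0]
    - [[0,0,0],0]

```text
time_s: 9.22
position: [559.8, 174.2, 52.7]
ee_rot: [-3.141, -0.001, 3.034]
ft_force: [0.1, 0.1, -3.9]
opening: 47.4
finger_force: 12.0
```

Request:
arm_command:
  deltas:
    - [[0,0,0.02],0]
    - [[0,0,0],0]
    - [[0,0,0],0]

```text
time_s: 9.47
position: [560.3, 174.3, 52.6]
ee_rot: [-3.141, 0.0, 3.035]
ft_force: [-0.7, -0.9, 3.6]
opening: 47.4
finger_force: 12.0
```

Request:
arm_command:
  deltas:
    - [[0,0,0],0]
    - [[0,0,0],0]
    - [[0,0,0],0]
    - [[0,0,0],0]
    - [[0,0,0],0]
    - [[0,0,0],0]
    - [[0,0,0],0]
    - [[0,0,0],0]
    - [[0,0,-0.3],0]
    - [[0,0,-0.5],0]
    - [[0,0,-0.6],0]
    - [[0,0,-0.6],0]
    - [[0,0,-0.6],0]
    - [[0,0,-0.6],0]
    - [[0,0,-0.5],0]
    - [[0,0,-0.3],0]
    - [[0,0,0],0]
  hand: 1

```text
time_s: 10.88
position: [561.4, 175.6, 215.4]
ee_rot: [3.14, 0.004, 3.036]
ft_force: [0.5, 0.9, -0.2]
opening: 88.1
finger_force: 0.0
```

Request:
arm_command:
  deltas:
    - [[0.1525,-0.714,0],0]
    - [[0.1525,-0.714,0],0]
    - [[0.1525,-0.714,0],0]
    - [[0.1525,-0.714,0],0]
    - [[0.1525,-0.714,0],0]
    - [[0.1525,-0.714,0],0]
    - [[0.1525,-0.714,0],0]
    - [[0.1525,-0.714,0],0]
    - [[0.1525,-0.714,0],0]
    - [[0.1525,-0.714,0],0]
    - [[0.1525,-0.714,0],0]
    - [[0.1525,-0.714,0],0]
    - [[0.1525,-0.714,0],0]
    - [[0,0,0],0]
    - [[0,0,0],0]
    - [[0,0,0],0]
    - [[0,0,0],0]
  hand: -1
  force: 20

```text
time_s: 12.3
position: [442.4, -184.9, 212.1]
ee_rot: [3.141, -0.0, 3.038]
ft_force: [-0.1, -0.6, -0.1]
opening: 0.7
finger_force: 0.0
```

```bash
python3 - <<'E'
from h import *
b=save("top","t3");a=save("scene","s3")
f=lambda im,x,y,w,h,k:cv2.resize(im[y:y+h,x:x+w,::-1],None,fx=k,fy=k,interpolation=cv2.INTER_CUBIC)
cv2.imwrite("pics/c3.png",np.hstack([f(a,285,150,70,100,5),f(b,195,150,80,100,5)]))
s=get_state();print(s["position"].round(1),s["opening"],s["ft_force"].round(2),s["qpos"].round(2))
for c in("top","scene"):
  for q,z in(("tin",4),("tin_mark",42)):
    print(c,q,[(round(x["p"],2),atz(c,x["at"],z).round(0).tolist()) for x in pinpoint(c,q)[:2]])
E
```

```text
[ 442.6 -185.   212.3] 0.49597619289264616 [-0.22  0.92  0.07] [ 1.21  0.48 -1.16  1.92  0.5   1.07  1.32]
top tin [(0.71, [569.0, 188.0, 4.0])]
top tin_mark [(0.49, [576.0, 177.0, 42.0]), (0.45, [406.0, -27.0, 42.0])]
scene tin [(0.61, [551.0, 179.0, 4.0])]
scene tin_mark [(0.92, [566.0, 190.0, 42.0])]
```

View pics/c3.png

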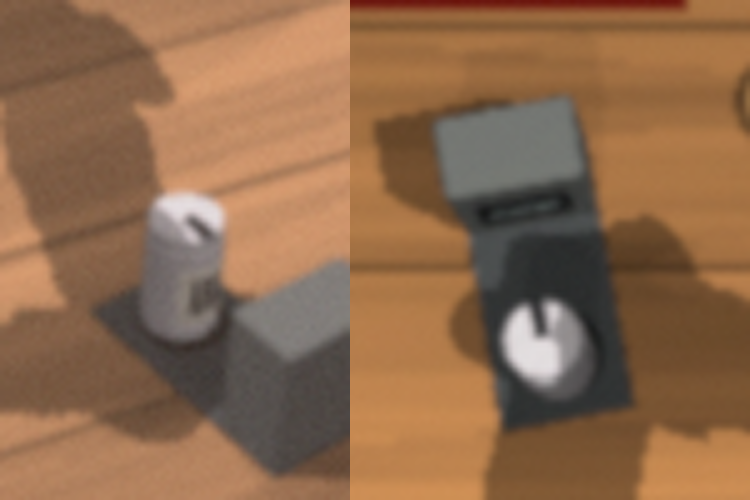

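```bash
python3 - <<'E'
from h import *
g=lambda u,v,z:atz("top",[195+(u-350)/5-.4,150+v/5-.4],z)
n1,n2=g(505,428,4),g(632,403,4);e=n1-n2;e/=np.hypot(*e[:2]);nx=np.array([e[1],-e[0],0]);nx*=np.sign(nx[0])
print("plate near edge",n1,n2,"yaw",np.degrees(np.arctan2(nx[1],nx[0])),"spot",(n1+n2)/2+45*nx)
p,q=g(435,122,104),g(572,98,104);e=p-q;print("block yaw",np.degrees(np.arctan2(-e[0],e[1])))
p,q=g(545,337,89),g(539,300,89);e=q-p;print("bar yaw",np.degrees(np.arctan2(e[1],e[0])))
print("lid",g(543,342,89))
E
```

```text
plate near edge [514.67782504 207.04158063   4.        ] [531.29999323 123.30791366   4.        ] yaw 11.227952100656907 spot [567.12762174 173.93682734   4.        ]
block yaw 10.28813267023119
bar yaw 10.203449155189926
lid [557.22136542 173.1267168   89.        ]
```

Request:
arm_command:
  deltas:
    - [[0,0,0.38],0]
    - [[0,0,0.38],0]
    - [[0,0,0.38],0]
    - [[0,0,0.38],0]
    - [[0,0,0.38],0]
    - [[0,0,0.3],0]
    - [[0,0,0],0]
    - [[0,0,0],0]
    - [[0,0,0],0]

```text
time_s: 13.35
position: [442.8, -186.3, 125.0]
ee_rot: [-3.142, 0.001, 3.036]
ft_force: [-0.1, -0.1, 0.8]
opening: 0.5
finger_force: 0.0
```

Request:
arm_command:
  deltas:
    - [[0,0,0.05],0]
    - [[0,0,0.05],0]
    - [[0,0,0.05],0]
    - [[0,0,0.05],0]
    - [[0,0,0.05],0]
    - [[0,0,0.05],0]
    - [[0,0,0],0]
    - [[0,0,0],0]
    - [[0,0,0],0]

```text
time_s: 14.1
position: [442.3, -186.3, 112.3]
ee_rot: [3.142, 0.0, 3.036]
ft_force: [0.0, -0.4, 0.0]
opening: 0.5
finger_force: 0.0
```

Request:
arm_command:
  deltas:
    - [[0,0,0.04],0]
    - [[0,0,0.04],0]
    - [[0,0,0.04],0]
    - [[0,0,0],0]
    - [[0,0,0],0]
    - [[0,0,0],0]

```text
time_s: 14.6
position: [442.2, -186.3, 107.5]
ee_rot: [3.142, -0.0, 3.036]
ft_force: [-0.5, -0.6, 0.1]
opening: 0.5
finger_force: 0.0
```

```bash
python3 - <<'E'
from h import *
a=save("scene","s4")
cv2.imwrite("pics/c4.png",cv2.resize(a[150:250,160:260,::-1],None,fx=6,fy=6,interpolation=cv2.INTER_CUBIC))
s=get_state();print(s["position"].round(1),s["ft_force"].round(2),s["wrist_torque"].round(2))
E
```

```text
[ 442.3 -186.3  107.5] [ 1.16 -0.48  0.49] [ 0.03 -0.13  0.01]
```

View pics/c4.png

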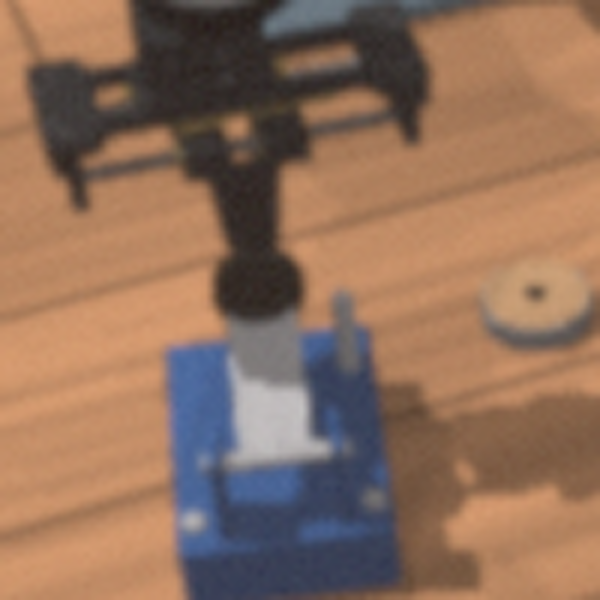

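```bash
python3 - <<'E'
from h import *
def proj(cam,p):
    c=get_calibration(cam);T=np.linalg.inv(np.array(c["world_from_camera"]));f=210/np.tan(np.radians(c["fovy"]/2))
    q=T[:3,:3]@p+T[:3,3];return np.array([f*q[0]/q[2]+c["cx"],f*q[1]/q[2]+c["cy"]])
for n,p in(("tcp",[442.3,-186.3,107.5]),("padtop",[443.5,-185.5,116]),("bodybottom",[442.3,-186.3,171.5]),("stud",[451,-145.5,95]),("finger40up",[442.3,-186.3,147.5])):
    u=proj("scene",np.array(p,float));print(n,u.round(1),((u-[160,150])*6).round())
for q in("paddle_pad","paddle_hinge"):
    r=pinpoint("scene",q);print(q,[(x["p"],x["at"]) for x in r[:1]])
E
```

```text
tcp [202.8 197.9] [257. 287.]
padtop [202.9 196. ] [257. 276.]
bodybottom [200.6 181.9] [243. 191.]
stud [216.6 199. ] [339. 294.]
finger40up [201.4 188. ] [249. 228.]
paddle_pad [(0.8, [201.7, 195.9])]
paddle_hinge []
```

Request:
arm_command:
  deltas:
    - [[0,0,0.04],0]
    - [[0,0,0.04],0]
    - [[0,0,0],0]
    - [[0,0,0],0]
    - [[0,0,0],0]
    - [[0,0,0],0]

```text
time_s: 15.25
position: [442.3, -186.3, 104.3]
ee_rot: [-3.142, 0.0, 3.036]
ft_force: [-0.9, -0.4, 0.1]
opening: 0.4
finger_force: 0.0
```

Request:
arm_command:
  deltas:
    - [[0,0,0.04],0]
    - [[0,0,0.04],0]
    - [[0,0,0],0]
    - [[0,0,0],0]
    - [[0,0,0],0]
    - [[0,0,0],0]

```text
time_s: 15.75
position: [442.3, -186.3, 101.1]
ee_rot: [-3.142, 0.0, 3.036]
ft_force: [0.1, 0.4, 0.2]
opening: 0.4
finger_force: 0.0
```

```bash
python3 - <<'E'
from h import *
a=save("scene","s5");o=cv2.imread("pics/s0.png")[:,:,::-1]
g=lambda im:cv2.resize(np.clip(im[165:225,180:235,::-1].astype(float)*2.2,0,255).astype(np.uint8),None,fx=7,fy=7,interpolation=cv2.INTER_CUBIC)
cv2.imwrite("pics/c5.png",np.hstack([g(o),g(a)]))
F=[]
for i in range(6): snapshot("top");s=get_state();F.append(s["ft_force"])
print(s["position"].round(1),np.mean(F,0).round(2))
E
```

```text
[ 442.2 -186.3  101.1] [-0.03  0.18 -0.04]
```

View pics/c5.png

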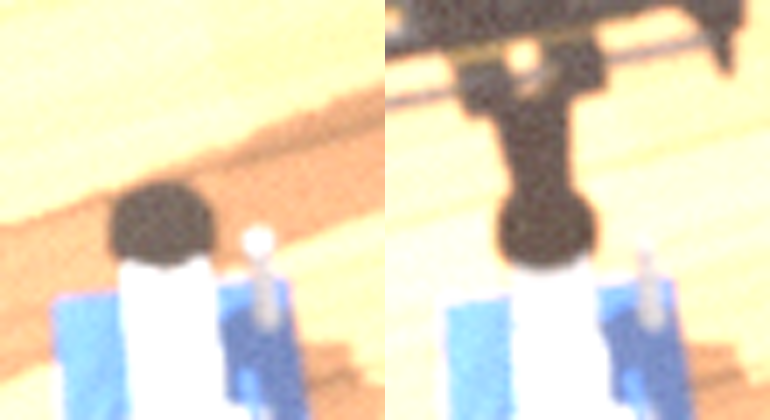

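```bash
python3 - <<'E'
from h import *
def proj(cam,p):
    c=get_calibration(cam);T=np.linalg.inv(np.array(c["world_from_camera"]));f=210/np.tan(np.radians(c["fovy"]/2))
    q=T[:3,:3]@p+T[:3,3];return np.array([f*q[0]/q[2]+c["cx"],f*q[1]/q[2]+c["cy"]])
for tag,t,yaw,half in(("c1 obs 319.2,165.7",[560.2,174.4,205.9],.686,44),("c2 obs 319.3,199.3",[560.3,174.8,52.5],.689,25)):
  y=np.array([np.sin(yaw),-np.cos(yaw),0])
  for s in(1,):
    for th in (0,17):
      for dz in(0,10,20): print(tag,s,th,dz,proj("scene",np.array(t)+y*s*(half+th)+[0,0,dz]).round(1))
E
```

```text
c1 obs 319.2,165.7 1 0 0 [319.3 172.4]
c1 obs 319.2,165.7 1 0 10 [319.5 169.7]
c1 obs 319.2,165.7 1 0 20 [319.7 167. ]
c1 obs 319.2,165.7 1 17 0 [317.1 175.5]
c1 obs 319.2,165.7 1 17 10 [317.3 172.9]
c1 obs 319.2,165.7 1 17 20 [317.5 170.2]
c2 obs 319.3,199.3 1 0 0 [318.9 206.7]
c2 obs 319.3,199.3 1 0 10 [319.1 204.4]
c2 obs 319.3,199.3 1 0 20 [319.2 202. ]
c2 obs 319.3,199.3 1 17 0 [316.9 209.9]
c2 obs 319.3,199.3 1 17 10 [317.  207.6]
c2 obs 319.3,199.3 1 17 20 [317.2 205.2]
```

Request:
arm_command:
  deltas:
    - [[0,0,0.04],0]
    - [[0,0,0.04],0]
    - [[0,0,0.04],0]
    - [[0,0,0],0]
    - [[0,0,0],0]
    - [[0,0,0],0]

```text
time_s: 16.6
position: [442.2, -186.3, 96.3]
ee_rot: [3.142, -0.0, 3.036]
ft_force: [-0.2, 0.4, -0.5]
opening: 0.3
finger_force: 0.0
```

Request:
arm_command:
  deltas:
    - [[0,0,0.04],0]
    - [[0,0,0.04],0]
    - [[0,0,0],0]
    - [[0,0,0],0]
    - [[0,0,0],0]

```text
time_s: 17.02
position: [442.2, -186.3, 93.1]
ee_rot: [3.142, -0.0, 3.036]
ft_force: [-0.3, -0.4, 0.1]
opening: 0.6
finger_force: 0.0
```

Request:
arm_command:
  deltas:
    - [[0,0,0.04],0]
    - [[0,0,0.04],0]
    - [[0,0,0],0]
    - [[0,0,0],0]
    - [[0,0,0],0]

```text
time_s: 17.43
position: [442.2, -186.3, 89.9]
ee_rot: [3.142, -0.0, 3.036]
ft_force: [0.3, -0.2, 0.6]
opening: 0.4
finger_force: 0.0
```

Request:
arm_command:
  deltas:
    - [[0,0,0.04],0]
    - [[0,0,0.04],0]
    - [[0,0,0],0]
    - [[0,0,0],0]
    - [[0,0,0],0]

```text
time_s: 17.85
position: [442.2, -186.3, 86.7]
ee_rot: [3.142, -0.0, 3.036]
ft_force: [-0.1, -0.8, -0.4]
opening: 0.5
finger_force: 0.0
```

Request:
arm_command:
  deltas:
    - [[0,0,0.04],0]
    - [[0,0,0],0]
    - [[0,0,0],0]
    - [[0,0,0],0]

```text
time_s: 18.18
position: [442.3, -186.3, 85.2]
ee_rot: [-3.141, 0.0, 3.036]
ft_force: [-1.5, 0.7, 3.0]
opening: 0.8
finger_force: 1.3
```

```bash
python3 - <<'E'
from h import *
a=save("scene","s6")
g=lambda im:cv2.resize(np.clip(im[165:225,180:235,::-1].astype(float)*2.2,0,255).astype(np.uint8),None,fx=7,fy=7,interpolation=cv2.INTER_CUBIC)
p=cv2.imread("pics/s5.png")[:,:,::-1]
cv2.imwrite("pics/c6.png",np.hstack([g(p),g(a)]))
F=[]
for i in range(4): snapshot("top");s=get_state();F.append(s["ft_force"])
print(s["position"].round(1),np.mean(F,0).round(2))
E
```

```text
[ 442.3 -186.3   85.2] [-0.44  0.18  2.79]
```

View pics/c6.png

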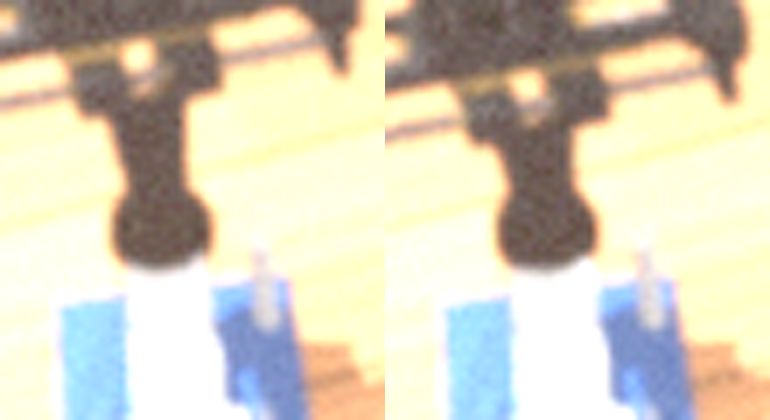

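Request:
arm_command:
  deltas:
    - [[0,0,0.05],0]
    - [[0,0,0.05],0]
    - [[0,0,0.05],0]
    - [[0,0,0.05],0]
    - [[0,0,0.05],0]
    - [[0,0,0],0]
    - [[0,0,0],0]
    - [[0,0,0],0]

```text
time_s: 19.1
position: [442.0, -186.3, 75.1]
ee_rot: [-3.142, -0.0, 3.036]
ft_force: [-3.2, 0.2, 4.9]
opening: 0.6
finger_force: 2.2
```

```bash
python3 - <<'E'
from h import *
a=save("scene","s7");F=[]
for i in range(6): snapshot("top");s=get_state();F.append(s["ft_force"])
print(s["position"].round(1),np.mean(F,0).round(2),s["wrist_torque"].round(2))
E
```

```text
[ 442.2 -186.3   75.1] [-2.81  0.38  4.45] [0.2  0.49 0.03]
```

```bash
python3 - <<'E'
from h import *
for n in("s0","s6","s7"):
    g=cv2.cvtColor(cv2.imread(f"pics/{n}.png"),cv2.COLOR_BGR2GRAY).astype(float)
    print(n,[g[r,200:207].mean().round() for r in range(194,212)], (g[185:215,185:220]<70).sum(1).tolist())
E
```

```text
s0 [np.float64(50.0), np.float64(51.0), np.float64(50.0), np.float64(51.0), np.float64(50.0), np.float64(50.0), np.float64(49.0), np.float64(53.0), np.float64(68.0), np.float64(112.0), np.float64(158.0), np.float64(182.0), np.float64(188.0), np.float64(188.0), np.float64(188.0), np.float64(187.0), np.float64(186.0), np.float64(187.0)] [0, 0, 0, 0, 0, 0, 5, 9, 12, 14, 14, 15, 15, 15, 15, 15, 10, 5, 0, 0, 0, 0, 0, 0, 0, 3, 4, 5, 8, 7]
s6 [np.float64(44.0), np.float64(45.0), np.float64(45.0), np.float64(45.0), np.float64(43.0), np.float64(43.0), np.float64(45.0), np.float64(44.0), np.float64(58.0), np.float64(87.0), np.float64(111.0), np.float64(122.0), np.float64(122.0), np.float64(124.0), np.float64(124.0), np.float64(123.0), np.float64(123.0), np.float64(123.0)] [12, 11, 10, 10, 10, 9, 9, 9, 10, 12, 12, 14, 14, 14, 14, 13, 11, 8, 0, 0, 0, 0, 0, 0, 0, 3, 4, 5, 5, 7]
s7 [np.float64(46.0), np.float64(45.0), np.float64(45.0), np.float64(45.0), np.float64(45.0), np.float64(45.0), np.float64(42.0), np.float64(44.0), np.float64(44.0), np.float64(49.0), np.float64(71.0), np.float64(101.0), np.float64(117.0), np.float64(121.0), np.float64(122.0), np.float64(122.0), np.float64(121.0), np.float64(120.0)] [16, 14, 14, 11, 10, 10, 9, 9, 9, 9, 10, 11, 13, 13, 14, 13, 13, 13, 9, 4, 0, 0, 0, 0, 1, 2, 4, 3, 6, 7]
```

Request:
arm_command:
  deltas:
    - [[0,0,0.05],0]
    - [[0,0,0.05],0]
    - [[0,0,0.05],0]
    - [[0,0,0.05],0]
    - [[0,0,0.04],0]
    - [[0,0,0],0]
    - [[0,0,0],0]
    - [[0,0,0],0]

```text
time_s: 20.12
position: [441.6, -186.2, 65.4]
ee_rot: [-3.142, -0.001, 3.036]
ft_force: [-4.2, 2.1, 6.6]
opening: 0.3
finger_force: 3.0
```

```bash
python3 - <<'E'
from h import *
a=save("scene","s8");F=[]
for i in range(6): snapshot("top");s=get_state();F.append(s["ft_force"])
print(s["position"].round(1),np.mean(F,0).round(2),s["finger_force"])
def proj(cam,p):
    c=get_calibration(cam);T=np.linalg.inv(np.array(c["world_from_camera"]));f=210/np.tan(np.radians(c["fovy"]/2))
    q=T[:3,:3]@p+T[:3,3];return np.array([f*q[0]/q[2]+c["cx"],f*q[1]/q[2]+c["cy"]])
h=np.array([545.4,-211,85]);d=np.array([-.97,.243,0])
for t in(0,.1,.14,.2,.26,.3):
    L,n=81,2;b=.2-t
    print(t,proj("scene",h+d*(L*np.cos(b)-n*np.sin(b))+[0,0,L*np.sin(b)+n*np.cos(b)]).round(2))
for n in("s0","s6","s7","s8"):
    g=cv2.cvtColor(cv2.imread(f"pics/{n}.png"),cv2.COLOR_BGR2GRAY).astype(float)
    p=g[194:214,200:207].mean(1);t=(p[:4].mean()+p[-4:].mean())/2;i=np.argmax(p>t);print(n,194+i-1+(t-p[i-1])/(p[i]-p[i-1]))
c=lambda im:cv2.resize(np.clip(im[165:225,180:235,::-1].astype(float)*2,0,255).astype(np.uint8),None,fx=8,fy=8,interpolation=cv2.INTER_CUBIC)
cv2.imwrite("pics/c8.png",c(a))
E
```

```text
[ 441.7 -186.2   65.5] [-4.42  0.83  6.15] 3.012140780920163
0 [203.93 204.61]
0.1 [204.17 206.24]
0.14 [204.27 206.94]
0.2 [204.43 208.05]
0.26 [204.59 209.21]
0.3 [204.71 210.02]
s0 203.14184952978056
s6 203.05588235294118
s7 204.45535714285714
s8 205.77083333333334
```

View pics/c8.png

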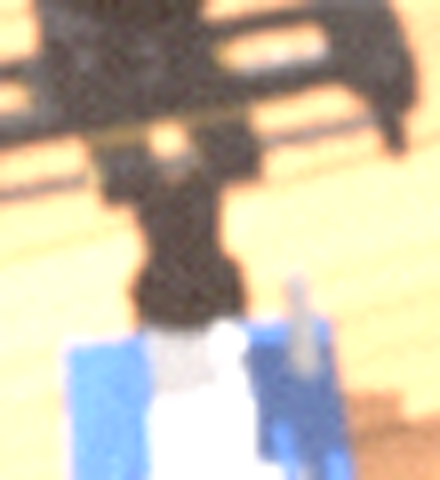

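Request:
arm_command:
  deltas:
    - [[0,0,0.05],0]
    - [[0,0,0.05],0]
    - [[0,0,0],0]
    - [[0,0,0],0]
    - [[0,0,0],0]
    - [[0,0,0],0]
    - [[0,0,0],0]
    - [[0,0,0],0]

```text
time_s: 21.13
position: [441.6, -186.2, 61.5]
ee_rot: [-3.141, -0.001, 3.036]
ft_force: [-5.4, 1.0, 7.2]
opening: 0.3
finger_force: 3.9
```

```bash
python3 - <<'E'
from h import *
F=[];P=[]
for i in range(6):
    im=snapshot("scene");s=get_state();F.append(s["ft_force"])
    g=cv2.cvtColor(im,cv2.COLOR_RGB2GRAY).astype(float)
    p=g[194:214,200:207].mean(1);t=(p[:4].mean()+p[-4:].mean())/2;k=np.argmax(p>t);P.append(194+k-1+(t-p[k-1])/(p[k]-p[k-1]))
print(s["position"].round(1),np.mean(F,0).round(2),np.mean(P),np.std(P),s["time_s"])
r=pinpoint("scene","paddle_pad");print([(x["p"],x["at"]) for x in r[:1]],[(x["p"],x["at"]) for x in pinpoint("scene","tin")[:1]])
E
```

```text
[ 441.6 -186.2   61.5] [-5.    0.75  7.97] 206.49906275087744 0.020823277730823365 21.4333
[(0.74, [200.8, 197.7])] [(0.62, [317.5, 209.6])]
```

```bash
python3 -c "
from cell import *
print(hand_in())"
```

```text
the job is handed in; nothing more can be done
None
```

The job is handed in, with no verdict returned: the tin's label faces the reader block to within a degree or so by the images, about 7 mm off the spot's centre. The fingers are holding the paddle at about 0.2 rad with roughly 8 N. The bystanders were not re-measured, but the arm felt no contact near them.

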